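# Move a row of goldsmith's tools to the other rack in reverse order

## Task

The four things on the full rack lie in the order of the last job, and the next job runs it backwards: move them all to the empty rack so that they lie in reverse order, the leftmost (seen from the robot) ending in the rightmost place, and so on to the rightmost ending in the leftmost. Lay each one flat and straight across both rails, centred in its own place, either end towards you.

Things in the scene. Friction and masses are not known exactly. Their poses are not given: they have to be found in the camera images.
- steel_punch: Short thick grey steel doming punch, 60 mm long, 16 mm wide, 18 mm high, 80 g, lying flat. Origin: centre of its underside; y axis along its length. Grasp it across its width at its middle, between the two rails under it. Starts on its own rest, at any of the four places of the full rack, underside 32 mm above the bench.
- brass_handle: Brass burnisher body, a yellow rod, 116 mm long, 12 mm wide, 13 mm high, 90 g, lying flat. Origin: centre of its underside; y axis along its length. Grasp it across its width at its middle, between the two rails under it. Starts on its own rest, at any of the four places of the full rack, underside 32 mm above the bench.
- blade_packet: Flat narrow packet of saw blades, blue-grey, 136 mm long, 26 mm wide; the solid part that can be gripped is 7 mm high, 20 g, lying flat. Origin: centre of its underside; y axis along its length. Grasp it across its width at its middle, between the two rails under it. Starts on its own rest, at any of the four places of the full rack, underside 32 mm above the bench.
- tweezers_a: Slim steel soldering tweezers, 155 mm long, 12 mm wide, 8 mm high, 18 g, lying flat. Origin: centre of its underside; y axis along its length. Grasp it across its width at its middle, between the two rails under it. Starts on its own rest, at any of the four places of the full rack, underside 32 mm above the bench.
- rest_steel_punch: Fixed rest in the full rack that carries the steel punch at the start and so marks its place in the row. Two wooden cross rails and four pins, of the same shape and height as each place of the empty rack. Origin: the rest's middle, at bench height. x runs along the row (to the robot's left, within 0.2 rad), y along the tool. The four rests stand in line, 52 mm apart.
- rest_brass_handle: Fixed rest in the full rack that carries the brass rod at the start and so marks its place in the row. Two wooden cross rails and four pins, of the same shape and height as each place of the empty rack. Origin: the rest's middle, at bench height. x runs along the row (to the robot's left, within 0.2 rad), y along the tool. The four rests stand in line, 52 mm apart.
- rest_blade_packet: Fixed rest in the full rack that carries the blade packet at the start and so marks its place in the row. Two wooden cross rails and four pins, of the same shape and height as each place of the empty rack. Origin: the rest's middle, at bench height. x runs along the row (to the robot's left, within 0.2 rad), y along the tool. The four rests stand in line, 52 mm apart.
- rest_tweezers_a: Fixed rest in the full rack that carries the tweezers at the start and so marks its place in the row. Two wooden cross rails and four pins, of the same shape and height as each place of the empty rack. Origin: the rest's middle, at bench height. x runs along the row (to the robot's left, within 0.2 rad), y along the tool. The four rests stand in line, 52 mm apart.
- empty_rack: Fixed dark board 208x76 mm, top 8 mm above the bench, with 4 places in a row. Origin: centre of underside, at bench height; x along the row to the robot's left (within 0.2 rad), y towards the robot. Places at x = -78, -26, 26, 78 mm, y = 0: each two rails 6 mm thick, centred at y = -21 and 21 mm, tops (where tools lie) 32 mm above the bench, 5 mm pins 9 mm higher at rail ends. Left or right of the full rack.
- full_rack: Fixed dark board 208x76 mm, top 8 mm above the bench, that carries the four rests and so the four things at the start. Origin: centre of underside, at bench height; x along the row to the robot's left (within 0.2 rad), y towards the robot. The rests stand at x = -78, -26, 26, 78 mm. Stands left or right of the empty rack.
There are look-alikes about, which are no part of the job. Leave any turquoise look-alike of the blade_packet alone.

How it is judged:
At the end, for the whole second after the job is handed in: All four lie released and at rest on the empty rack, one per place, in the reverse of the left-to-right order of their rests: within 12 mm of the place's middle along the row and 14 mm along the tool, underside 28 to 37 mm above the bench, within 0.2 rad of straight across the rails (((x of steel_punch in the frame of empty_rack between -0.09 and -0.066 m and x of rest_steel_punch in the frame of full_rack between 0.066 and 0.09 m) or (x of steel_punch in the frame of empty_rack between -0.038 and -0.014 m and x of rest_steel_punch in the frame of full_rack between 0.014 and 0.038 m) or (x of steel_punch in the frame of empty_rack between 0.014 and 0.038 m and x of rest_steel_punch in the frame of full_rack between -0.038 and -0.014 m) or (x of steel_punch in the frame of empty_rack between 0.066 and 0.09 m and x of rest_steel_punch in the frame of full_rack between -0.09 and -0.066 m)) and y of steel_punch in the frame of empty_rack between -0.014 and 0.014 m and z of steel_punch in the frame of empty_rack between 0.028 and 0.037 m and angle between the y axis of each of steel_punch, brass_handle, blade_packet, tweezers_a and the y axis of empty_rack, either way round below 0.2 rad and linear speed of each of steel_punch, brass_handle, blade_packet, tweezers_a below 0.02 m/s and ((x of brass_handle in the frame of empty_rack between -0.09 and -0.066 m and x of rest_brass_handle in the frame of full_rack between 0.066 and 0.09 m) or (x of brass_handle in the frame of empty_rack between -0.038 and -0.014 m and x of rest_brass_handle in the frame of full_rack between 0.014 and 0.038 m) or (x of brass_handle in the frame of empty_rack between 0.014 and 0.038 m and x of rest_brass_handle in the frame of full_rack between -0.038 and -0.014 m) or (x of brass_handle in the frame of empty_rack between 0.066 and 0.09 m and x of rest_brass_handle in the frame of full_rack between -0.09 and -0.066 m)) and y of brass_handle in the frame of empty_rack between -0.014 and 0.014 m and z of brass_handle in the frame of empty_rack between 0.028 and 0.037 m and ((x of blade_packet in the frame of empty_rack between -0.09 and -0.066 m and x of rest_blade_packet in the frame of full_rack between 0.066 and 0.09 m) or (x of blade_packet in the frame of empty_rack between -0.038 and -0.014 m and x of rest_blade_packet in the frame of full_rack between 0.014 and 0.038 m) or (x of blade_packet in the frame of empty_rack between 0.014 and 0.038 m and x of rest_blade_packet in the frame of full_rack between -0.038 and -0.014 m) or (x of blade_packet in the frame of empty_rack between 0.066 and 0.09 m and x of rest_blade_packet in the frame of full_rack between -0.09 and -0.066 m)) and y of blade_packet in the frame of empty_rack between -0.014 and 0.014 m and z of blade_packet in the frame of empty_rack between 0.028 and 0.037 m and ((x of tweezers_a in the frame of empty_rack between -0.09 and -0.066 m and x of rest_tweezers_a in the frame of full_rack between 0.066 and 0.09 m) or (x of tweezers_a in the frame of empty_rack between -0.038 and -0.014 m and x of rest_tweezers_a in the frame of full_rack between 0.014 and 0.038 m) or (x of tweezers_a in the frame of empty_rack between 0.014 and 0.038 m and x of rest_tweezers_a in the frame of full_rack between -0.038 and -0.014 m) or (x of tweezers_a in the frame of empty_rack between 0.066 and 0.09 m and x of rest_tweezers_a in the frame of full_rack between -0.09 and -0.066 m)) and y of tweezers_a in the frame of empty_rack between -0.014 and 0.014 m and z of tweezers_a in the frame of empty_rack between 0.028 and 0.037 m); the robot touches nothing.
It also fails if it takes over 90 s, if anything falls off the work surface, if the arm or the gripper's body presses on something with over 40 N, if the wrist force passes 120 N, or if a joint passes its speed limit or range.

## Robot

A 7-joint arm with a two-finger parallel gripper is mounted at the origin on a cart in front of the work surface, level with it; the furniture and walls round the work are solid. World frame = base frame: x ahead of the robot, y to its left, z up, the work surface at z = 0. Lengths are in m, angles in rad, forces in N, time in s.
With the tool pointing down it reaches from about 0.425 to 0.95 m from the base axis. Payload 16.7 kg.
Tool frame: the origin (TCP) lies at the very end of the fingers, on their centre line; the grasp point (between the pads) lies 19 mm behind it; x points along the fingers, z is the direction in which the jaws open and shut, and the axes are right-handed (so a half turn about x gives the same grasp; the last joint's range is limited). The gripper opens to 94 mm and grips with 3 to 60 N. Pads are 16 mm wide; open, the fingers measure 119 mm over their backs; the gripper's body (75 mm by 177 mm) begins 78 mm behind the grasp point.
Start: joints at [1.099, 0.426, 0.074, 1.606, -0.034, 1.111, -0.067], TCP at [0.214, -0.64, 0.205] pointing down, gripper open.
Joint ranges: [-2.85, 2.85], [-0.5, 2.14], [-1.23, 1.37], [0.21, 2.46], [-1.02, 4.16], [0.16, 2.05], [-2.73, 2.73]. Speed limits (rad/s): [1.89, 1.89, 2.39, 2.39, 3.01, 3.01, 3.01].

## Interface

Orientations are given as a unit quaternion [w, x, y, z].
In Python, from bench import ctrl, grab_frame, calibration gives the robot as it stands. The module is installed in compiled form; this text tells all that it offers.
- The arm moves only by the tool arm_command, never from a script. Its argument "plan" is a list of rows, each a list of 5 numbers: the shift along the tool's x, y, z in mm, then the turn about the tool's x in rad, then the gripper's target within -1 to 1 (fully open at 1, half-way at 0, shut at -1). A call has 1 to 8 rows; each row shifts and turns the commanded pose from where the row before left it, along the tool's axes as they then stand; what a row does not reach is not made up. A row lasts 1/10 s, in which the tool goes at most 50 mm and 8.59 degrees, less where a joint would pass 70% of its speed; a pose out of reach is approached as far as the arm can. A call with a gripper value outside its range is refused whole. The fingers move at their own pace and stop on an object; the grip force is fixed at half the most. Time passes only in rows, so rows that do not move let the fingers close. It gives the time, the measured TCP pose, the force and the opening at its end, in the units of the state.
- ctrl.observe(): the state, without advancing time (a new reading comes with each control period).
- grab_frame(name): name is "scene" or "top"; returns the picture (400x640x3 uint8, red, green, blue); there is no depth.
- calibration(name): a dict with "fx", "fy", "cx", "cy" (pixels), "R" (3x3) and "t" (3): a world point X has camera coordinates R X + t. Camera axes: x right, y down, z forward; pixel columns grow to the right and rows downward; lengths in m; the calibration is good to about 2 mm. A picture is of the moment at which its call begins. calibration takes no time and is no camera call.
- ctrl.close_job(): hands the job in, once; it reports no verdict.
The state is a dict: "time_s": time; "qpos": joint angles; "joint_velocities": joint speeds; "joint_efforts": joint torques, N m; "eef_pos": TCP position; "ee_rot": TCP orientation; "wrist_force": force on the tool from outside, world axes, zero at the start; "moment": the same for the moment, N m; "opening": finger opening in m.
Only numpy, scipy, OpenCV 4.12 (cv2) and the standard library are available. Lean on these libraries where they do the work, as an engineer would, in place of code of your own. Each camera call takes 0.05 s, during which the arm holds its last target. There are 200 camera calls.

## Working session

There is one attempt and no reset: what is moved stays moved. The work goes in short steps, Python scripts to look and compute and a tool call to move; the robot and the scene stay as the last step left them, time stands still between calls to the robot, and variables do not carry over. Pictures are saved under pics/ and viewed, about 12 in all and at most 16, crops included, and the job is handed in when it is done.

Besides the shell and the picture viewer there is one more tool, called in YAML: its name, and indented under it one key for each argument. arm_command: Moves the arm, as the interface text tells. Its arguments: {"type":"object","properties":{"plan":{"type":"array"}},"required":["plan"]}

```bash
mkdir -p pics
python3 - <<'E'
from bench import ctrl, grab_frame, calibration
import cv2
s=ctrl.observe(); print(s['time_s'],s['eef_pos'],s['ee_rot'],s['opening'])
for n in("top","scene"):
    cv2.imwrite(f"pics/{n}0.png",grab_frame(n)[:,:,::-1]); c=calibration(n); print(n,{k:(v if not hasattr(v,'round') else v) for k,v in c.items()})
E
```

```text
0.0 [ 0.21395501 -0.63970568  0.20477511] [ 0.57345092  0.4134123   0.5742308  -0.41292046] 0.09379577659638705
top {'fx': 415.1621781493128, 'fy': 415.1621781493128, 'cx': 320.4781446680381, 'cy': 196.49875947952683, 'R': array([[-0.0165914 , -0.99978624,  0.01233667],
       [-0.99292731,  0.01502438, -0.11776939],
       [ 0.11755887, -0.01420338, -0.99296434]]), 't': array([0.23754105, 0.42877493, 0.99212603])}
scene {'fx': 462.6843851246274, 'fy': 462.6843851246274, 'cx': 313.9837154371323, 'cy': 203.68693444950569, 'R': array([[-0.08486007,  0.99636657,  0.0072405 ],
       [ 0.70236199,  0.06497097, -0.70884865],
       [-0.70674352, -0.05506749, -0.70532344]]), 't': array([-0.19273292, -0.27427202,  1.22029606])}
```

View pics/top0.png

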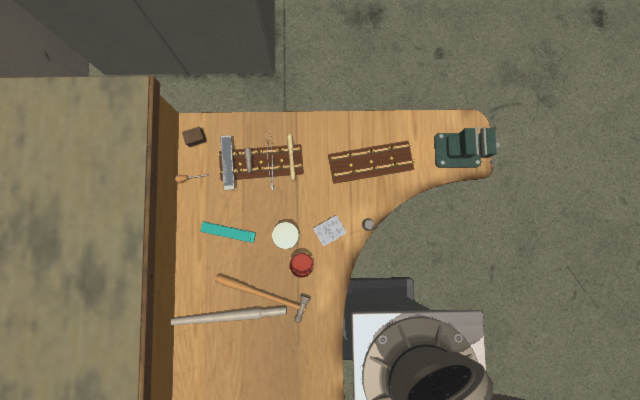

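View pics/scene0.png

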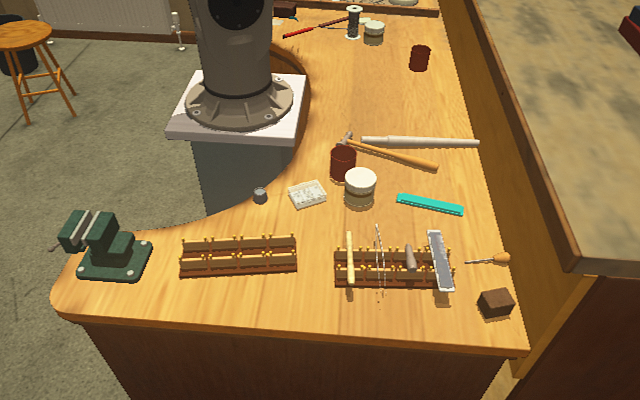

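The top view (image up is world +x, left is +y) shows the full rack at about (261,162). From the left it carries the packet (227,163), punch (248,160), tweezers (269,162) and brass rod (291,157). The empty rack is at about (371,162), with the vise to its right at (465,148). The turquoise look-alike is at (228,232). Next I measure the boards and tools.

```bash
cat > h.py <<'E'
import numpy as np, cv2
from bench import ctrl, grab_frame, calibration
from scipy.spatial.transform import Rotation as Ro
def ray(cam,uv,z):
    c=calibration(cam); uv=np.atleast_2d(np.asarray(uv,float))
    d=np.c_[(uv[:,0]-c['cx'])/c['fx'],(uv[:,1]-c['cy'])/c['fy'],np.ones(len(uv))]@c['R']
    o=-c['R'].T@c['t']; return o+d*((z-o[2])/d[:,2])[:,None]
def rotm():
    q=ctrl.observe()['ee_rot']; return Ro.from_quat([q[1],q[2],q[3],q[0]]).as_matrix()
def goto(P,yaw_dir=None):
    s=ctrl.observe();R=rotm(); d=R.T@(np.array(P)-s['eef_pos'])*1000
    print('t',s['time_s'],'pos',np.round(s['eef_pos'],4),'shift mm in tool',np.round(d,1),'\naxes',np.round(R.T,3).tolist())
E
python3 - <<'E'
from h import *
im=cv2.imread('pics/top0.png'); hsv=cv2.cvtColor(im,cv2.COLOR_BGR2HSV); H,S,V=cv2.split(hsv)
def rect(m,x0,x1,y0,y1,z,name,big=True):
    k=np.zeros_like(H);k[y0:y1,x0:x1]=m[y0:y1,x0:x1]
    n,l,st,ce=cv2.connectedComponentsWithStats(k)
    if n<2: print(name,'none');return k
    pts=np.argwhere(l==1+st[1:,4].argmax() if big else k>0)[:,::-1].astype(np.float32)
    b=cv2.boxPoints(cv2.minAreaRect(pts)); W=ray('top',b,z)[:,:2]
    e=W[1]-W[0],W[2]-W[1]; L=[np.linalg.norm(x) for x in e]; a=e[int(np.argmax(L))]; a=a*np.sign(a[np.argmax(abs(a))])
    print(name,'ctr',W.mean(0).round(4),'size',np.round(L,3),'ang of long axis',np.arctan2(a[1],a[0]).round(3),'px',pts.mean(0).round(1)); return k
dark=((V<95)&(S>90)).astype(np.uint8)*255
dark=cv2.morphologyEx(dark,cv2.MORPH_CLOSE,np.ones((7,7)))
a=rect(dark,325,420,135,190,.008,'empty'); b=rect(dark,212,308,135,190,.008,'full')
g=((S<75)&(V>60)).astype(np.uint8)*255
c=rect(g,215,238,130,195,.039,'packet'); d=rect(g,241,256,140,180,.05,'punch'); e=rect(g,260,279,128,192,.04,'tweez',False)
y=((S>60)&(V>170)&(H>18)).astype(np.uint8)*255
f=rect(y,283,300,130,185,.045,'brass')
big=cv2.resize(im[120:200,205:425],None,fx=3.6,fy=3.6,interpolation=cv2.INTER_CUBIC)
mk=cv2.resize(cv2.merge([a|b,c|d|e,f])[120:200,205:425],None,fx=3.6,fy=3.6,interpolation=0)
cv2.imwrite('pics/crop1.png',np.vstack([big,mk])); print(hsv[150,245:300].tolist()[::3])
R=rotm();print(R.round(3))
E
```

```text
empty ctr [0.5264 0.0516] size [0.098 0.044] ang of long axis 1.701 px [388.5 164.1]
full ctr [0.5261 0.3834] size [0.131 0.077] ang of long axis 1.677 px [255.5 163. ]
packet ctr [0.5188 0.4558] size [0.03  0.134] ang of long axis 0.055 px [227.2 162.5]
punch ctr [0.5205 0.405 ] size [0.017 0.059] ang of long axis 0.003 px [248.2 159.2]
tweez ctr [0.5021 0.3503] size [0.013 0.103] ang of long axis 0.105 px [270.8 170.8]
brass ctr [0.529  0.3011] size [0.01  0.112] ang of long axis 0.08 px [290.7 155.7]
[[15, 45, 135], [16, 44, 158], [12, 72, 71], [13, 138, 116], [14, 137, 108], [16, 145, 142], [15, 129, 136], [16, 105, 167], [16, 119, 206], [17, 110, 202], [16, 120, 202], [18, 128, 141], [15, 127, 129], [17, 116, 205], [17, 115, 201], [23, 86, 216], [17, 109, 131], [17, 112, 114], [18, 113, 106]]
[[-0.     0.948  0.317]
 [ 0.001  0.317 -0.948]
 [-1.    -0.    -0.001]]
```

View pics/crop1.png

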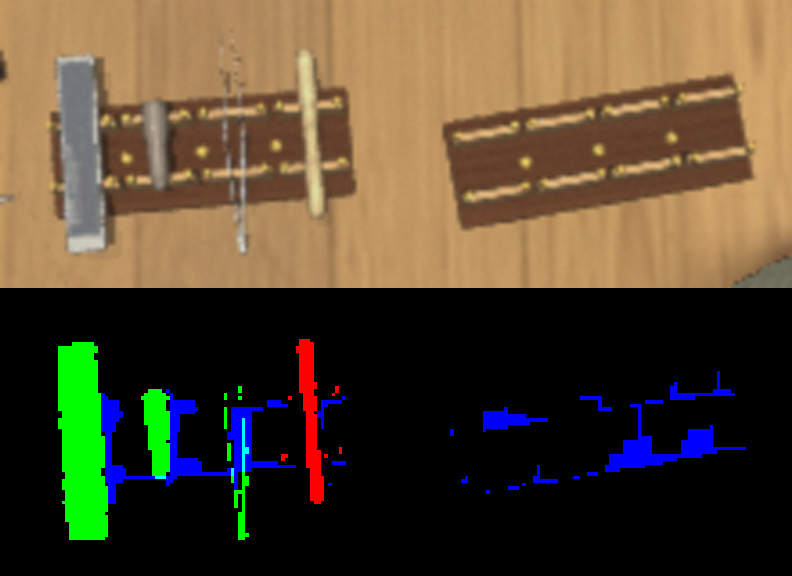

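The crop shows the threshold was too tight for the board, plus brass studs midway between places. I redo the boards and zoom the scene view to see how high the studs stand.

Run:
```python
from h import *
im=cv2.imread('pics/top0.png'); H,S,V=cv2.split(cv2.cvtColor(im,cv2.COLOR_BGR2HSV))
m=((V<160)&(S>95)).astype(np.uint8)*255
m=cv2.morphologyEx(m,cv2.MORPH_CLOSE,np.ones((9,9)));m=cv2.morphologyEx(m,cv2.MORPH_OPEN,np.ones((5,5)))
for n,x0,x1 in(('empty',325,420),('full',212,308)):
    k=m.copy();k[:, :x0]=0;k[:,x1:]=0;k[:130]=0;k[195:]=0
    c=max(cv2.findContours(k,0,2)[0],key=cv2.contourArea)
    b=cv2.boxPoints(cv2.minAreaRect(c)); W=ray('top',b,.008)[:,:2]; o=W.mean(0)
    W=W[np.argsort(W[:,0])]; e=[np.linalg.norm(W[0]-p) for p in W[1:]]
    far=W[2:][np.argsort(W[2:,1])]; near=W[:2][np.argsort(W[:2,1])]
    ex=(far[1]-far[0]+near[1]-near[0]); th=np.arctan2(-ex[0],ex[1])
    print(n,o.round(4),'sizes',np.round(sorted(e),3),'row turn from +y',th.round(3))
    ex=ex/np.linalg.norm(ex)
    for x in(.078,.026,-.026,-.078): print('  place',x,(o+ex*x).round(4))
sc=cv2.imread('pics/scene0.png')
cv2.imwrite('pics/crop2.png',np.vstack([cv2.resize(sc[225:290,170:310],None,fx=4,fy=4,interpolation=2),cv2.resize(sc[220:300,325:465],None,fx=4,fy=4,interpolation=2)]))
```

```text
empty [0.5211 0.1022] sizes [0.078 0.21  0.226] row turn from +y 0.158
  place 0.078 [0.5088 0.1793]
  place 0.026 [0.517  0.1279]
  place -0.026 [0.5252 0.0766]
  place -0.078 [0.5333 0.0252]
full [0.5366 0.3605] sizes [0.118 0.174 0.212] row turn from +y -0.014
  place 0.078 [0.5377 0.4384]
  place 0.026 [0.5369 0.3864]
  place -0.026 [0.5362 0.3345]
  place -0.078 [0.5355 0.2825]
```

View pics/crop2.png

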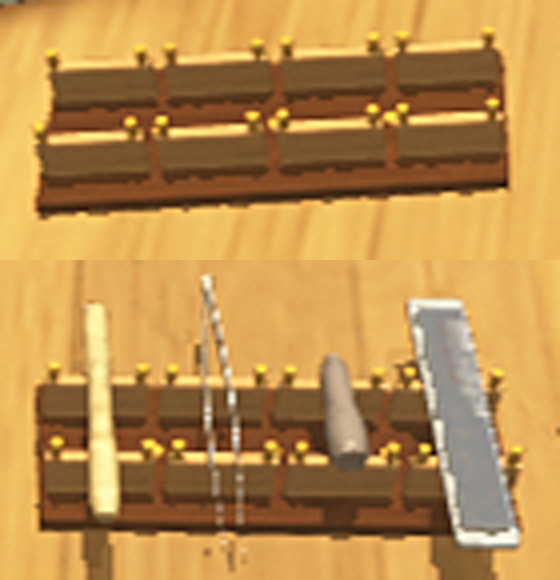

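Scene crop: the rails and pins are clear, but stud heights are not, so I triangulate the empty rack's middle stud and check the full board's corners.

Run:
```python
from h import *
def proj(cam,X):
    c=calibration(cam);p=c['R']@X+c['t'];return np.round([c['fx']*p[0]/p[2]+c['cx'],c['fy']*p[1]/p[2]+c['cy']],1)
def top2(u,v): return (205+u/3.6-.5+.14,120+v/3.6-.36)
o=np.array([.5211,.1022])
for z in(.008,.02,.032,.041):
    x=np.r_[o,z]; print(z,proj('top',x),proj('scene',x),'crop2',(proj('scene',x)-[170,225])*4)
for z in (.008,.02,.032,.041): print('stud ray',z,ray('top',[top2(599,150)],z).round(4), 'pins mid',ray('top',[top2((458+740)/2,(137+88)/2),top2((470+750)/2,(198+150)/2)],z)[:,:2].mean(0).round(4))
W=ray('top',[top2(57,215),top2(355,193),top2(347,88)],.008)[:,:2]; e=W[0]-W[1]
print('full ctr',((W[0]+W[2])/2).round(4),np.linalg.norm(e),np.linalg.norm(W[1]-W[2]),'th',np.arctan2(-e[0],e[1]))
s=ctrl.observe(); goto([.5205,.405,.2])
```

```text
0.008 [370.9 161.5] [239.7 254.7] crop2 [278.8 118.8]
0.02 [371.6 160.5] [238.9 250.5] crop2 [275.6 102. ]
0.032 [372.2 159.5] [238.2 246.2] crop2 [272.8  84.8]
0.041 [372.7 158.8] [237.7 242.9] crop2 [270.8  71.6]
stud ray 0.008 [[0.5216 0.1019 0.008 ]] pins mid [0.5263 0.0979]
stud ray 0.02 [[0.5191 0.1036 0.02  ]] pins mid [0.5239 0.0996]
stud ray 0.032 [[0.5167 0.1052 0.032 ]] pins mid [0.5214 0.1013]
stud ray 0.041 [[0.5148 0.1065 0.041 ]] pins mid [0.5195 0.1026]
full ctr [0.5247 0.3781] 0.20659798468867918 0.0747946960458927 th 0.06032343897785015
t 0.1 pos [ 0.2139 -0.6398  0.2048] shift mm in tool [   5.8  622.1 -893.6] 
axes [[-0.0, 0.001, -1.0], [0.948, 0.317, -0.0], [0.317, -0.948, -0.001]]
```

Studs lie flat on the board, and both boards measure true to size:

| Board | Centre | Turn |
|---|---|---|
| Full rack | (.525, .378) | .060 |
| Empty rack | (.521, .102) | .158 |

I start the move, with the jaws at about 40 mm so they clear the neighbouring tools.

arm_command:
  plan:
    - [0, 40, -28, 0, -0.15]
    - [0, 40, -28, 0, -0.15]
    - [0, 40, -28, 0, -0.15]
    - [0, 40, -28, 0, -0.15]
    - [0, 40, -28, 0, -0.15]
    - [0, 40, -28, 0, -0.15]
    - [0, 40, -28, 0, -0.15]
    - [0, 40, -28, 0, -0.15]

```text
time_s: 0.9
eef_pos: [0.4472, -0.3244, 0.2054]
ee_rot: [0.574, 0.413, 0.574, -0.413]
wrist_force: [1.5, -0.3, 0.9]
opening: 0.0405
```

Run:
```python
from h import *
goto([.5200,.456,.12]); print(ctrl.observe()['opening'],ctrl.observe()['qpos'])
```

```text
t 0.9 pos [ 0.4472 -0.3244  0.2054] shift mm in tool [  85.5  316.5 -717. ] 
axes [[-0.0, 0.0, -1.0], [0.948, 0.317, -0.0], [0.317, -0.948, -0.0]]
0.040481224572740185 [ 0.60227663  0.2315274  -0.10673899  1.87653968  0.02846573  1.03508711
 -0.76429125]
```

arm_command:
  plan:
    - [0, 0, 0, 0.13, -0.15]
    - [0, 0, 0, 0.13, -0.15]
    - [0, 9, -47, 0, -0.15]
    - [0, 9, -47, 0, -0.15]
    - [0, 9, -47, 0, -0.15]
    - [0, 9, -47, 0, -0.15]
    - [0, 9, -47, 0, -0.15]
    - [0, 9, -47, 0, -0.15]

```text
time_s: 1.7
eef_pos: [0.4824, -0.0395, 0.2055]
ee_rot: [0.515, 0.484, 0.515, -0.484]
wrist_force: [0.1, 0.3, 0.6]
opening: 0.0401
```

arm_command:
  plan:
    - [0, 9, -47, 0, -0.15]
    - [0, 9, -47, 0, -0.15]
    - [0, 9, -47, 0, -0.15]
    - [0, 9, -47, 0, -0.15]
    - [0, 9, -47, 0, -0.15]
    - [0, 9, -47, 0, -0.15]
    - [0, 9, -47, 0, -0.15]
    - [0, 0, 0, 0, -0.15]

```text
time_s: 2.5
eef_pos: [0.5236, 0.2978, 0.2051]
ee_rot: [0.516, 0.483, 0.518, -0.482]
wrist_force: [-0.3, 0.0, 0.7]
opening: 0.0398
```

Run:
```python
from h import *
goto([.5294,.3002,.12]); print(ctrl.observe()['opening'],ctrl.observe()['qpos'])
```

```text
t 2.5 pos [0.5236 0.2978 0.2051] shift mm in tool [85.1  6.  -1.7] 
axes [[-0.001, 0.003, -1.0], [0.998, 0.07, -0.001], [0.07, -0.998, -0.003]]
0.03978092059284891 [-0.24704314  0.34559112 -0.46996924  1.75064839  0.17087418  1.08537951
 -2.27420153]
```

arm_command:
  plan:
    - [30, 3, -1, 0, -0.15]
    - [40, 3, -1, 0, -0.15]
    - [20, 0, 0, 0, -0.15]
    - [0, 0, 0, 0, -0.15]
    - [0, 0, 0, 0, -0.15]

```text
time_s: 3.0
eef_pos: [0.5309, 0.2933, 0.1159]
ee_rot: [0.515, 0.484, 0.516, -0.484]
wrist_force: [0.3, 0.2, -0.4]
opening: 0.0399
```

Run:
```python
from h import *
goto([.5294,.3002,.02])
a=grab_frame('top')[:,:,::-1][110:200,200:330];b=grab_frame('scene')[:,:,::-1][190:300,320:480]
cv2.imwrite('pics/c3.png',np.vstack([cv2.resize(a,(640,443),interpolation=2)[:300],cv2.resize(b,(640,440),interpolation=2)[:300]]))
```

```text
t 3.0 pos [0.5309 0.2933 0.1159] shift mm in tool [95.9 -1.  -7. ] 
axes [[-0.0, -0.0, -1.0], [0.998, 0.063, -0.0], [0.063, -0.998, -0.0]]
```

View pics/c3.png

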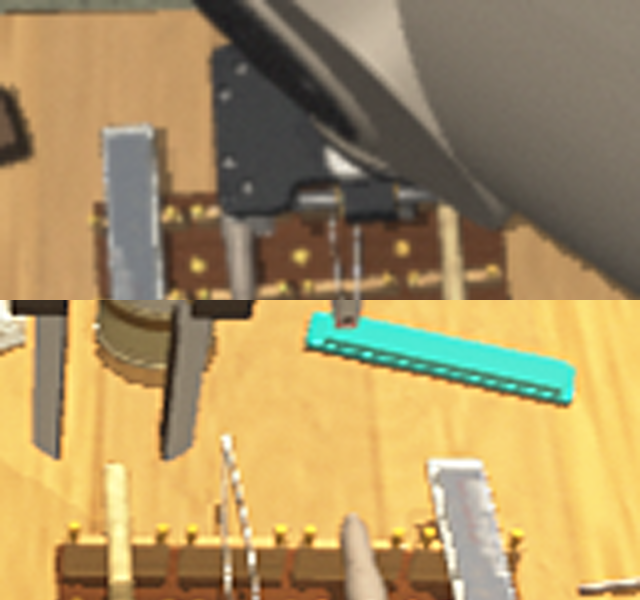

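The picture shows the jaws either side of the brass rod's line, and the neighbours look clear. I go down, correcting 7 mm sideways, and grip.

arm_command:
  plan:
    - [0, -1, -7, 0, -0.15]
    - [30, 0, 0, 0, -0.15]
    - [30, 0, 0, 0, -0.15]
    - [25, 0, 0, 0, -0.15]
    - [11, 0, 0, 0, -0.15]
    - [0, 0, 0, 0, -0.15]
    - [0, 0, 0, 0, -0.15]

```text
time_s: 3.8
eef_pos: [0.53, 0.301, 0.0207]
ee_rot: [0.516, 0.485, 0.515, -0.484]
wrist_force: [0.5, 0.5, -0.0]
opening: 0.0399
```

arm_command:
  plan:
    - [0, 0, 0, 0, -1]
    - [0, 0, 0, 0, -1]
    - [0, 0, 0, 0, -1]
    - [0, 0, 0, 0, -1]
    - [0, 0, 0, 0, -1]
    - [0, 0, 0, 0, -1]

```text
time_s: 4.4
eef_pos: [0.5297, 0.3004, 0.02]
ee_rot: [0.515, 0.484, 0.515, -0.484]
wrist_force: [-0.6, 0.0, 6.7]
opening: 0.0122
```

arm_command:
  plan:
    - [-25, 0, 0, 0, -1]
    - [-40, 0, 0, 0, -1]
    - [-25, 0, 0, 0, -1]
    - [0, 0, 0, -0.095, -1]
    - [0, -10, 29, 0, -1]
    - [0, -10, 29, 0, -1]
    - [0, -10, 29, 0, -1]
    - [0, -10, 29, 0, -1]

```text
time_s: 5.2
eef_pos: [0.5076, 0.1782, 0.1094]
ee_rot: [0.538, 0.459, 0.538, -0.459]
wrist_force: [0.5, 0.1, -1.5]
opening: 0.0123
```

arm_command:
  plan:
    - [0, 0, 0, 0, -1]
    - [0, 0, 0, 0, -1]
    - [0, 0, 0, 0, -1]

```text
time_s: 5.5
eef_pos: [0.5083, 0.1804, 0.1097]
ee_rot: [0.538, 0.459, 0.538, -0.459]
wrist_force: [0.2, 0.4, -0.5]
opening: 0.0121
```

Run:
```python
from h import *
goto([.5088,.1792,.021])
```

```text
t 5.5 pos [0.5083 0.1804 0.1097] shift mm in tool [88.7  0.3  1.3] 
axes [[0.0, 0.001, -1.0], [0.987, 0.158, 0.0], [0.158, -0.987, -0.001]]
```

arm_command:
  plan:
    - [35, 0, 1, 0, -1]
    - [30, 0, 0, 0, -1]
    - [15, 0, 0, 0, -1]
    - [6, 0, 0, 0, -1]
    - [3, 0, 0, 0, -1]
    - [0, 0, 0, 0, -1]
    - [0, 0, 0, 0, -0.15]
    - [0, 0, 0, 0, -0.15]

```text
time_s: 6.3
eef_pos: [0.5089, 0.1786, 0.0214]
ee_rot: [0.538, 0.46, 0.538, -0.459]
wrist_force: [-0.1, 0.5, -0.6]
opening: 0.0244
```

arm_command:
  plan:
    - [0, 0, 0, 0, -0.15]
    - [0, 0, 0, 0, -0.15]
    - [-20, 0, 0, 0, -0.15]
    - [-35, 0, 0, 0, -0.15]
    - [-35, 0, 0, 0, -0.15]
    - [0, 0, 0, 0.095, -0.15]
    - [0, 0, 0, 0, -0.15]

```text
time_s: 7.0
eef_pos: [0.5089, 0.1784, 0.1116]
ee_rot: [0.515, 0.485, 0.514, -0.484]
wrist_force: [-0.3, 0.2, 0.0]
opening: 0.0396
```

Run:
```python
from h import *
goto([.5263,.3521,.11])
```

```text
t 7.0 pos [0.5089 0.1784 0.1116] shift mm in tool [   1.7   27.9 -172.3] 
axes [[0.002, 0.0, -1.0], [0.998, 0.06, 0.002], [0.06, -0.998, -0.0]]
```

arm_command:
  plan:
    - [0, 7, -43, 0, -0.15]
    - [0, 7, -43, 0, -0.15]
    - [0, 7, -43, 0, -0.15]
    - [0, 7, -43, 0, -0.15]
    - [0, 0, 0, 0, -0.15]
    - [0, 0, 0, 0, -0.15]
    - [0, 0, 0, 0, -0.15]

```text
time_s: 7.7
eef_pos: [0.5253, 0.3505, 0.1097]
ee_rot: [0.516, 0.483, 0.516, -0.485]
wrist_force: [0.8, -0.8, -0.4]
opening: 0.0402
```

Run:
```python
from h import *
goto([.5263,.3521,.017])
a=grab_frame('top')[:,:,::-1][110:200,200:430];b=grab_frame('scene')[:,:,::-1][190:300,160:480]
cv2.imwrite('pics/c4.png',np.vstack([cv2.resize(a,(768,300),interpolation=2),cv2.resize(b,(768,264),interpolation=2)]))
```

```text
t 7.7 pos [0.5253 0.3505 0.1097] shift mm in tool [92.7  1.2 -1.6] 
axes [[-0.001, -0.001, -1.0], [0.998, 0.063, -0.001], [0.063, -0.998, 0.001]]
```

View pics/c4.png

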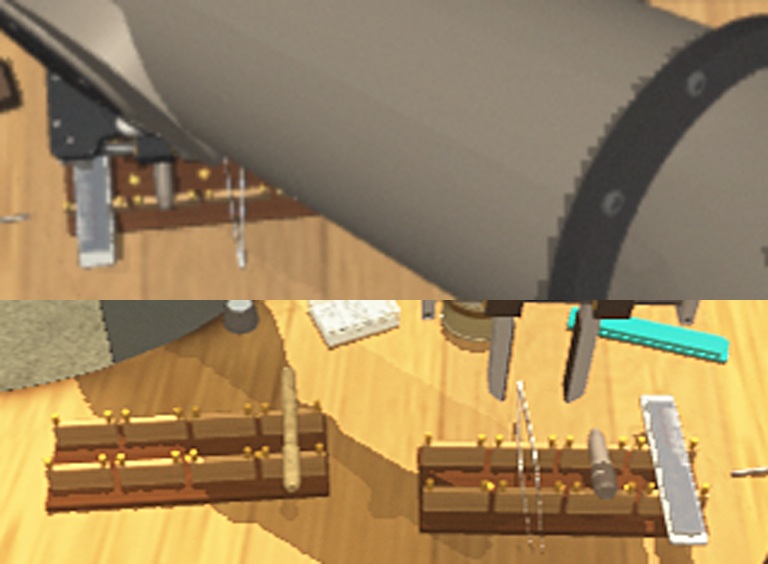

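The brass rod lies straight in the leftmost place of the empty rack, at (290,430) in the crop. Now the tweezers.

arm_command:
  plan:
    - [20, 1, -2, 0, -0.15]
    - [30, 0, 0, 0, -0.15]
    - [25, 0, 0, 0, -0.15]
    - [12, 0, 0, 0, -0.15]
    - [5, 0, 0, 0, -0.15]
    - [0, 0, 0, 0, -0.15]
    - [0, 0, 0, 0, -0.15]

```text
time_s: 8.5
eef_pos: [0.5269, 0.3542, 0.0196]
ee_rot: [0.515, 0.485, 0.515, -0.484]
wrist_force: [0.3, 0.0, 0.5]
opening: 0.0399
```

arm_command:
  plan:
    - [0, 0, 0, 0, -1]
    - [0, 0, 0, 0, -1]
    - [0, 0, 0, 0, -1]
    - [0, 0, 0, 0, -1]
    - [0, 0, 0, 0, -1]
    - [0, 0, 0, 0, -1]

```text
time_s: 9.1
eef_pos: [0.5264, 0.354, 0.0187]
ee_rot: [0.515, 0.484, 0.515, -0.484]
wrist_force: [0.1, 0.1, 2.9]
opening: 0.0118
```

arm_command:
  plan:
    - [-25, 0, 0, 0, -1]
    - [-40, 0, 0, 0, -1]
    - [-25, 0, 0, 0, -1]
    - [0, 0, 0, -0.095, -1]
    - [0, -7.5, 37, 0, -1]
    - [0, -7.5, 37, 0, -1]
    - [0, -7.5, 37, 0, -1]
    - [0, -7.5, 37, 0, -1]

```text
time_s: 9.9
eef_pos: [0.5196, 0.2016, 0.1085]
ee_rot: [0.538, 0.459, 0.538, -0.459]
wrist_force: [0.7, -0.3, -0.0]
opening: 0.0116
```

arm_command:
  plan:
    - [0, -7.5, 37, 0, -1]
    - [0, -7.5, 37, 0, -1]
    - [0, 0, 0, 0, -1]
    - [0, 0, 0, 0, -1]
    - [0, 0, 0, 0, -1]

```text
time_s: 10.4
eef_pos: [0.5168, 0.1287, 0.1086]
ee_rot: [0.538, 0.459, 0.538, -0.459]
wrist_force: [-0.8, 0.1, 1.0]
opening: 0.0119
```

Run:
```python
from h import *
goto([.5170,.1279,.0197])
```

```text
t 10.4 pos [0.5168 0.1287 0.1086] shift mm in tool [88.9  0.1  0.9] 
axes [[0.0, 0.001, -1.0], [0.987, 0.158, 0.0], [0.158, -0.987, -0.001]]
```

arm_command:
  plan:
    - [35, 0, 1, 0, -1]
    - [30, 0, 0, 0, -1]
    - [15, 0, 0, 0, -1]
    - [6, 0, 0, 0, -1]
    - [3, 0, 0, 0, -1]
    - [0, 0, 0, 0, -1]
    - [0, 0, 0, 0, -0.15]
    - [0, 0, 0, 0, -0.15]

```text
time_s: 11.2
eef_pos: [0.5175, 0.1267, 0.0204]
ee_rot: [0.538, 0.459, 0.537, -0.459]
wrist_force: [0.3, -0.2, 0.3]
opening: 0.0244
```

arm_command:
  plan:
    - [0, 0, 0, 0, -0.15]
    - [0, 0, 0, 0, -0.15]
    - [-20, 0, 0, 0, -0.15]
    - [-35, 0, 0, 0, -0.15]
    - [-35, 0, 0, 0, -0.15]
    - [0, 0, 0, 0.095, -0.15]
    - [0, 0, 0, 0, -0.15]

```text
time_s: 11.9
eef_pos: [0.5175, 0.1265, 0.1106]
ee_rot: [0.515, 0.485, 0.514, -0.484]
wrist_force: [-0.2, 0.4, 0.0]
opening: 0.0398
```

Run:
```python
from h import *
goto([.5215,.4045,.11])
```

```text
t 11.9 pos [0.5175 0.1265 0.1106] shift mm in tool [   0.6   20.8 -277.3] 
axes [[0.002, 0.0, -1.0], [0.998, 0.06, 0.002], [0.06, -0.998, -0.0]]
```

Punch next, about 277 mm over.

arm_command:
  plan:
    - [0, 3, -40, 0, -0.15]
    - [0, 3, -40, 0, -0.15]
    - [0, 3, -40, 0, -0.15]
    - [0, 3, -40, 0, -0.15]
    - [0, 3, -40, 0, -0.15]
    - [0, 3, -40, 0, -0.15]
    - [0, 3, -37, 0, -0.15]
    - [0, 0, 0, 0, -0.15]

```text
time_s: 12.7
eef_pos: [0.5181, 0.4098, 0.1083]
ee_rot: [0.516, 0.482, 0.518, -0.482]
wrist_force: [-0.5, -1.2, 1.0]
opening: 0.04
```

arm_command:
  plan:
    - [0, 0, 0, 0, -0.15]
    - [0, 0, 0, 0, -0.15]
    - [0, 0, 0, 0, -0.15]

```text
time_s: 13.0
eef_pos: [0.5209, 0.4029, 0.1092]
ee_rot: [0.515, 0.484, 0.515, -0.485]
wrist_force: [0.2, 1.4, 0.1]
opening: 0.0402
```

Run:
```python
from h import *
goto([.5215,.4045,.021])
b=grab_frame('scene')[:,:,::-1][190:300,160:480]
cv2.imwrite('pics/c5.png',cv2.resize(b,(800,275),interpolation=2)); print(ctrl.observe()['qpos'])
```

```text
t 13.0 pos [0.5209 0.4029 0.1092] shift mm in tool [88.2  0.7 -1.7] 
axes [[-0.0, -0.001, -1.0], [0.998, 0.062, -0.0], [0.062, -0.998, 0.001]]
[-0.4092413   0.53482523 -0.47323874  1.70290517  0.2853746   0.97314519
 -2.49690788]
```

View pics/c5.png

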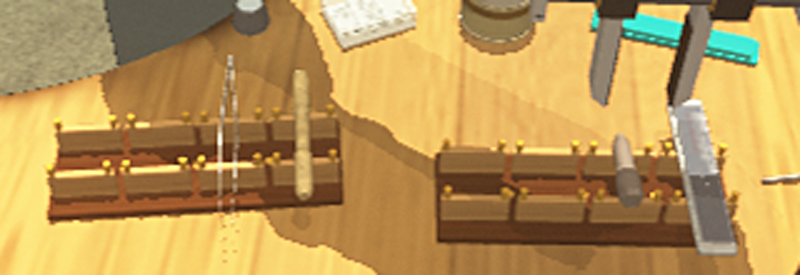

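The tweezers lie in the second place from the left, at (228,150). The jaws are over the punch at (627,170), so I lower and grip with a slightly narrower opening for clearance to the packet.

arm_command:
  plan:
    - [15, 1, -1, 0, -0.25]
    - [30, 0, 0, 0, -0.25]
    - [25, 0, 0, 0, -0.25]
    - [12, 0, 0, 0, -0.25]
    - [5, 0, 0, 0, -0.25]
    - [0, 0, 0, 0, -0.25]
    - [0, 0, 0, 0, -0.25]

```text
time_s: 13.75
eef_pos: [0.5219, 0.4059, 0.0235]
ee_rot: [0.515, 0.485, 0.515, -0.484]
wrist_force: [0.6, 0.8, 1.0]
opening: 0.0353
```

arm_command:
  plan:
    - [0, 0, 0, 0, -1]
    - [0, 0, 0, 0, -1]
    - [0, 0, 0, 0, -1]
    - [0, 0, 0, 0, -1]
    - [0, 0, 0, 0, -1]
    - [0, 0, 0, 0, -1]

```text
time_s: 14.35
eef_pos: [0.5217, 0.4056, 0.0231]
ee_rot: [0.515, 0.484, 0.515, -0.484]
wrist_force: [-0.6, -1.4, 6.6]
opening: 0.0165
```

arm_command:
  plan:
    - [-25, 0, 0, 0, -1]
    - [-40, 0, 0, 0, -1]
    - [-25, 0, 0, 0, -1]
    - [0, 0, 0, -0.095, -1]
    - [0, -6, 40, 0, -1]
    - [0, -6, 40, 0, -1]
    - [0, -6, 40, 0, -1]
    - [0, -6, 40, 0, -1]

```text
time_s: 15.15
eef_pos: [0.5226, 0.242, 0.1125]
ee_rot: [0.538, 0.459, 0.538, -0.459]
wrist_force: [-0.0, -0.3, -0.8]
opening: 0.0169
```

arm_command:
  plan:
    - [0, -6, 40, 0, -1]
    - [0, -6, 40, 0, -1]
    - [0, -6, 40, 0, -1]
    - [0, -6, 45, 0, -1]
    - [0, 0, 0, 0, -1]
    - [0, 0, 0, 0, -1]
    - [0, 0, 0, 0, -1]
    - [0, 0, 0, 0, -1]

```text
time_s: 15.95
eef_pos: [0.525, 0.0784, 0.1125]
ee_rot: [0.538, 0.459, 0.538, -0.458]
wrist_force: [0.3, 1.0, -0.7]
opening: 0.0169
```

Run:
```python
from h import *
goto([.5252,.0765,.024])
```

```text
t 15.95 pos [0.525  0.0784 0.1125] shift mm in tool [88.5 -0.1  1.9] 
axes [[0.0, 0.001, -1.0], [0.987, 0.159, 0.0], [0.159, -0.987, -0.0]]
```

arm_command:
  plan:
    - [35, 0, 2, 0, -1]
    - [30, 0, 0, 0, -1]
    - [15, 0, 0, 0, -1]
    - [6, 0, 0, 0, -1]
    - [2.5, 0, 0, 0, -1]
    - [0, 0, 0, 0, -1]
    - [0, 0, 0, 0, -0.15]
    - [0, 0, 0, 0, -0.15]

```text
time_s: 16.75
eef_pos: [0.5261, 0.0751, 0.0249]
ee_rot: [0.538, 0.459, 0.537, -0.459]
wrist_force: [-0.4, 0.0, -0.1]
opening: 0.0295
```

arm_command:
  plan:
    - [0, 0, 0, 0, -0.15]
    - [0, 0, 0, 0, -0.15]
    - [-20, 0, 0, 0, -0.15]
    - [-35, 0, 0, 0, -0.15]
    - [-35, 0, 0, 0, -0.15]
    - [0, 0, 0, 0.095, -0.15]
    - [0, 0, 0, 0, -0.15]

```text
time_s: 17.45
eef_pos: [0.526, 0.0748, 0.115]
ee_rot: [0.515, 0.485, 0.514, -0.484]
wrist_force: [0.1, -0.2, 0.2]
opening: 0.04
```

Run:
```python
from h import *
goto([.5195,.456,.11])
```

```text
t 17.45 pos [0.526  0.0748 0.115 ] shift mm in tool [   5.    16.5 -380.9] 
axes [[0.002, -0.0, -1.0], [0.998, 0.06, 0.002], [0.06, -0.998, 0.0]]
```

arm_command:
  plan:
    - [0, 2, -42, 0, -0.1]
    - [0, 2, -42, 0, -0.1]
    - [0, 2, -42, 0, -0.1]
    - [0, 2, -42, 0, -0.1]
    - [0, 2, -42, 0, -0.1]
    - [0, 2, -42, 0, -0.1]
    - [0, 2, -42, 0, -0.1]
    - [0, 2, -42, 0, -0.1]

```text
time_s: 18.25
eef_pos: [0.5196, 0.4126, 0.1128]
ee_rot: [0.516, 0.483, 0.516, -0.484]
wrist_force: [0.4, -0.6, 0.2]
opening: 0.0423
```

arm_command:
  plan:
    - [0, 0, -44, 0, -0.1]
    - [0, 0, 0, 0, -0.1]
    - [0, 0, 0, 0, -0.1]
    - [0, 0, 0, 0, -0.1]

```text
time_s: 18.65
eef_pos: [0.5177, 0.4539, 0.1131]
ee_rot: [0.516, 0.483, 0.515, -0.485]
wrist_force: [-0.9, -0.2, 0.1]
opening: 0.0421
```

Run:
```python
from h import *
goto([.5195,.456,.017])
b=grab_frame('scene')[:,:,::-1][170:310,160:510]
cv2.imwrite('pics/c6.png',cv2.resize(b,(800,320),interpolation=2)); print(ctrl.observe()['qpos'],ctrl.observe()['opening'])
```

```text
t 18.65 pos [0.5177 0.4539 0.1131] shift mm in tool [96.1  2.  -2.2] 
axes [[-0.001, -0.001, -1.0], [0.998, 0.063, -0.001], [0.063, -0.998, 0.001]]
[-0.46772073  0.57881103 -0.48954159  1.62459501  0.30785321  1.01691236
 -2.5617233 ] 0.04178422124235577
```

View pics/c6.png

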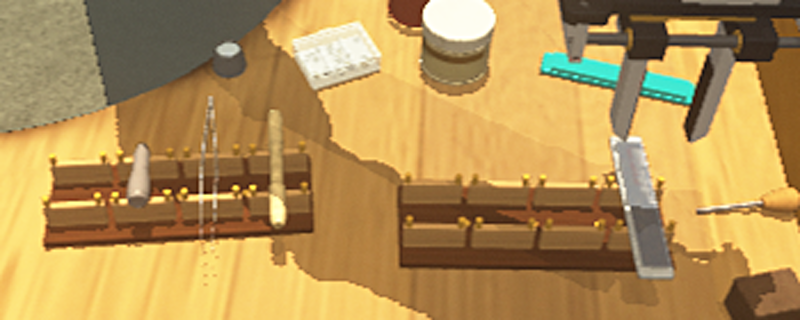

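The punch, tweezers and rod are in their places, at (140,175), (210,170) and (277,170). Now the packet.

arm_command:
  plan:
    - [20, 1, -1, 0, -0.1]
    - [30, 0, 0, 0, -0.1]
    - [25, 0, 0, 0, -0.1]
    - [15, 0, 0, 0, -0.1]
    - [7, 0, 0, 0, -0.1]
    - [0, 0, 0, 0, -0.1]
    - [0, 0, 0, 0, -0.1]

```text
time_s: 19.4
eef_pos: [0.519, 0.4566, 0.0181]
ee_rot: [0.515, 0.485, 0.515, -0.484]
wrist_force: [0.0, 0.7, -0.5]
opening: 0.042
```

arm_command:
  plan:
    - [0, 0, 0, 0, -1]
    - [0, 0, 0, 0, -1]
    - [0, 0, 0, 0, -1]
    - [0, 0, 0, 0, -1]
    - [0, 0, 0, 0, -1]
    - [0, 0, 0, 0, -1]

```text
time_s: 20.0
eef_pos: [0.5188, 0.4566, 0.0178]
ee_rot: [0.516, 0.484, 0.515, -0.484]
wrist_force: [-1.2, -0.3, 6.7]
opening: 0.0258
```

arm_command:
  plan:
    - [-25, 0, 0, 0, -1]
    - [-40, 0, 0, 0, -1]
    - [-25, 0, 0, 0, -1]
    - [0, 0, 0, -0.095, -1]
    - [0, -5, 40, 0, -1]
    - [0, -5, 40, 0, -1]
    - [0, -5, 40, 0, -1]
    - [0, -5, 40, 0, -1]

```text
time_s: 20.8
eef_pos: [0.5237, 0.2936, 0.1071]
ee_rot: [0.538, 0.459, 0.538, -0.459]
wrist_force: [1.1, 0.3, -0.3]
opening: 0.0263
```

arm_command:
  plan:
    - [0, -5, 40, 0, -1]
    - [0, -5, 40, 0, -1]
    - [0, -5, 40, 0, -1]
    - [0, -5, 40, 0, -1]
    - [0, -5, 40, 0, -1]
    - [0, -5, 40, 0, -1]
    - [0, -3, 28, 0, -1]
    - [0, 0, 0, 0, -1]

```text
time_s: 21.6
eef_pos: [0.5334, 0.0208, 0.1071]
ee_rot: [0.537, 0.46, 0.536, -0.461]
wrist_force: [0.7, 0.4, -0.1]
opening: 0.026
```

arm_command:
  plan:
    - [0, 0, 0, 0, -1]
    - [0, 0, 0, 0, -1]
    - [0, 0, 0, 0, -1]

```text
time_s: 21.9
eef_pos: [0.5334, 0.0265, 0.1071]
ee_rot: [0.538, 0.459, 0.538, -0.458]
wrist_force: [-0.2, 0.6, -0.3]
opening: 0.0258
```

Run:
```python
from h import *
goto([.5334,.0252,.0187])
b=grab_frame('scene')[:,:,::-1][130:310,40:400]
cv2.imwrite('pics/c7.png',cv2.resize(b,(800,400),interpolation=2))
```

```text
t 21.9 pos [0.5334 0.0265 0.1071] shift mm in tool [88.4 -0.2  1.4] 
axes [[0.0, 0.0, -1.0], [0.987, 0.159, 0.0], [0.159, -0.987, -0.0]]
```

View pics/c7.png

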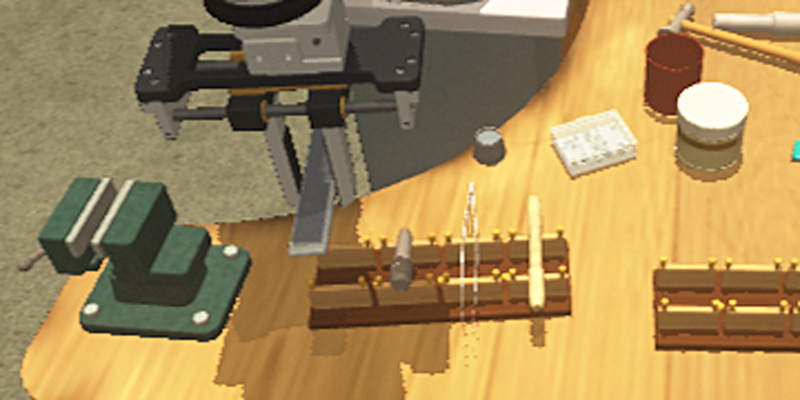

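The packet is held straight over the rightmost place. Before lowering, I check how the vise stands against the gripper body.

Run:
```python
from h import *
for z in(.06,.08,.1,.12):
    print(z,'scene fixed-jaw right edge',ray('scene',[(118,215),(112,243)],z)[:,:2].round(3).tolist(),'top jaw left edge',ray('top',[(462,130),(462,154)],z)[:,:2].round(3).tolist())
```

```text
0.06 scene fixed-jaw right edge [[0.491, -0.121], [0.556, -0.106]] top jaw left edge [[0.585, -0.113], [0.526, -0.11]]
0.08 scene fixed-jaw right edge [[0.509, -0.108], [0.572, -0.093]] top jaw left edge [[0.579, -0.106], [0.521, -0.103]]
0.1 scene fixed-jaw right edge [[0.527, -0.095], [0.588, -0.081]] top jaw left edge [[0.574, -0.099], [0.517, -0.095]]
0.12 scene fixed-jaw right edge [[0.545, -0.082], [0.604, -0.068]] top jaw left edge [[0.568, -0.091], [0.513, -0.088]]
```

The vise jaw ends at y ≈ -0.10 and the body reaches only to about -0.063, so it clears.

arm_command:
  plan:
    - [35, 0, 1, 0, -1]
    - [30, 0, 0, 0, -1]
    - [15, 0, 0, 0, -1]
    - [6, 0, 0, 0, -1]
    - [3, 0, 0, 0, -1]
    - [0, 0, 0, 0, -1]
    - [0, 0, 0, 0, -0.15]
    - [0, 0, 0, 0, -0.15]

```text
time_s: 22.75
eef_pos: [0.5341, 0.0242, 0.0188]
ee_rot: [0.538, 0.459, 0.537, -0.459]
wrist_force: [-0.3, -0.6, -0.4]
opening: 0.0378
```

arm_command:
  plan:
    - [0, 0, 0, 0, -0.1]
    - [0, 0, 0, 0, -0.1]
    - [0, 0, 0, 0, -0.1]
    - [-20, 0, 0, 0, -0.1]
    - [-40, 0, 0, 0, -0.1]
    - [-50, 0, 0, 0, -0.1]
    - [-50, 0, 0, 0, -0.1]
    - [0, 0, 0, 0, -0.1]

```text
time_s: 23.55
eef_pos: [0.5366, 0.0248, 0.1843]
ee_rot: [0.54, 0.461, 0.535, -0.457]
wrist_force: [-0.2, -0.1, -1.3]
opening: 0.0422
```

arm_command:
  plan:
    - [0, 0, 40, 0, -0.1]
    - [0, 0, 48, 0, -0.1]
    - [0, 0, 48, 0, -0.1]
    - [0, 0, 48, 0, -0.1]
    - [0, 0, 48, 0, -0.1]
    - [0, 0, 48, 0, -0.1]
    - [0, 0, 0, 0, -0.1]
    - [0, 0, 0, 0, -0.1]

```text
time_s: 24.35
eef_pos: [0.5771, -0.2533, 0.1772]
ee_rot: [0.537, 0.46, 0.538, -0.46]
wrist_force: [-0.3, 0.8, -0.0]
opening: 0.0423
```

Run:
```python
from h import *
im=grab_frame('top')[:,:,::-1].copy(); sc=grab_frame('scene')[:,:,::-1]
H,S,V=cv2.split(cv2.cvtColor(im,cv2.COLOR_BGR2HSV)); g=((S<75)&(V>60)); y=((S>60)&(V>170)&(H>18))
cv2.imwrite('pics/final.png',np.vstack([cv2.resize(im[115:205,300:440],(700,300),interpolation=2),cv2.resize(sc[205:310,165:340],(700,290),interpolation=2)]))
o=np.array([.5211,.1022]);ex=np.array([-.1573,.9875]);ey=-np.array([.9875,.1573])
def proj(X):
    c=calibration('top');p=c['R']@X+c['t'];return np.array([c['fx']*p[0]/p[2]+c['cx'],c['fy']*p[1]/p[2]+c['cy']])
for n,x,z,m in(('packet',-.078,.039,g),('punch',-.026,.05,g),('tweezers',.026,.04,g),('brass',.078,.045,y)):
    px=np.argwhere(m)[:,::-1]; W=ray('top',px,z)[:,:2]-o; q=np.c_[W@ex,W@ey]; k=(abs(q[:,0]-x)<.02)&(abs(q[:,1])<.09); q=q[k]
    if len(q)<8: print(n,'few',len(q));continue
    (cx,cy),(w,h),a=cv2.minAreaRect((q*1000).astype(np.float32)); vx,vy=cv2.fitLine((q*1000).astype(np.float32),2,0,.01,.01).ravel()[:2]
    print(n,'ctr mm',round(cx,1),round(cy,1),'size',round(w),round(h),'tilt',np.round(np.arctan(vx/vy),3),len(q))
```

```text
packet ctr mm -78.1 -0.0 size 135 28 tilt 0.0 606
punch ctr mm -26.2 0.6 size 16 58 tilt 0.016 140
tweezers ctr mm 25.7 22.6 size 14 107 tilt -0.001 63
brass ctr mm 77.7 0.3 size 111 39 tilt 0.002 174
```

View pics/final.png

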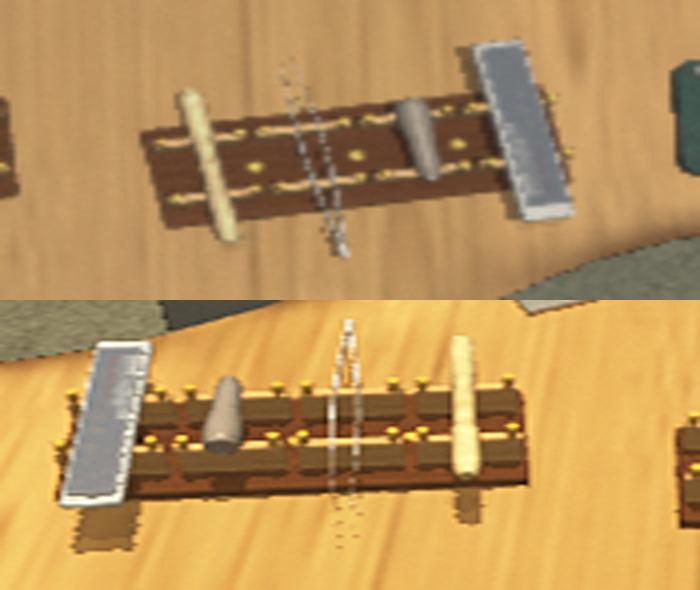

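All four lie in the right places. The tweezers' mask misses their thin tips, but the solid end at +76 mm agrees with the expected +77.5. The gripper is clear, so I hand in.

```bash
python3 -c "
from bench import ctrl
print(ctrl.close_job())"
```

```text
the job is handed in; nothing more can be done
None
```

I moved all four tools to the empty rack in reverse order and handed the job in at about 24.5 s of the 90 s. From the robot's left they now lie brass rod, tweezers, punch, packet; at the start the order was packet, punch, tweezers, rod.

Last checks, from the final top view in the empty rack's frame:

- **Packet, punch and rod:** within 1 mm of their places both along the row and along the tool, tilted 0.02 rad or less. The rod's mask also caught some pins, so its measured width (39 mm) was wrong, though its centre and tilt fit.
- **Tweezers:** within 1 mm along the row and straight. Their measured centre was 22.6 mm off along the tool because the mask missed the thin tips. The solid end at +76 mm fits the expected +77.5 mm, so I take them as centred to about 2 mm.
- **Height:** I did not measure it separately. The last pictures show each tool lying flat on both rails.
- **Forces:** the wrist readings at the end of each move stayed below 8 N. The gripper ended clear of everything, and I left the turquoise look-alike alone.

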